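# Dock the vial rack and close the clamp

## Robot

A 7-joint arm with a two-finger parallel gripper is mounted at the origin on the work surface. World frame = base frame: x ahead of the robot, y to its left, z up, the work surface at z = 0. Lengths are in m, angles in rad, forces in N, time in s.
With the tool pointing down it reaches from about 0.425 to 0.875 m from the base axis. Payload 4.7 kg.
Tool frame: the origin (TCP) lies at the very end of the fingers, on their centre line; the grasp point (between the pads) lies 19 mm behind it; x points along the fingers, y is the direction in which the jaws open and shut, and the axes are right-handed (so a half turn about x gives the same grasp; the last joint's range is limited). The gripper opens to 85 mm and grips with 20 to 120 N. Pads are 22 mm wide; open, the fingers measure 114 mm over their backs; the gripper's body (76 mm by 85 mm) begins 54 mm behind the grasp point. The pads swing forward as they close: fully open they stand 13 mm farther back than shut.
Start: joints at [1.351, 0.321, -0.07, 1.45, 0.023, 1.371, -0.057], TCP at [0.151, -0.632, 0.231] pointing down, gripper open.
Joint ranges: [-2.86, 2.86], [-0.3, 2.09], [-1.38, 1.24], [0.06, 2.45], [-1.56, 4.7], [0.09, 2.05], [-2.69, 2.69]. Speed limits (rad/s): [2.57, 2.57, 3.14, 3.14, 3.14, 3.14, 3.14].

## Interface

Orientations are given as a unit quaternion [w, x, y, z].
In Python, from station import * gives the robot as it stands.
- The arm moves only by the tool carry_out, never from a script. Its argument "deltas" is text: rows parted by semicolons, each of 7 numbers parted by spaces: the shift along the tool's x, y, z in mm, then the turn, a rotation vector about the tool's x, y, z in rad, then the opening, from -1 (shut) to 1 (fully open), so that 0 is half open. A call has 1 to 5 rows; each row is the pose to reach, as a shift and turn from the pose measured when the call began, along the tool's axes at that moment; what a row does not reach only later rows make up. A row lasts 1/12 s, in which the tool goes at most 41.7 mm and 7.16 degrees, less where a joint would pass 70% of its speed; a pose out of reach is approached as far as the arm can. A call with a gripper value outside its range is refused whole. The fingers move at their own pace and stop on an object; "grip_force" is the grip in N (left out, the last holds). Time passes only in rows, so rows that repeat a pose let the fingers close. It gives the time, the measured TCP pose, the force and the opening at its end, in the units of the state.
- state(): the state, without advancing time (a new reading comes with each control period).
- snapshot(name): name is "scene" or "side" or "wrist"; returns a dict with "img" (420x560x3 uint8, blue, green, red), "fx", "fy", "cx", "cy" (pixels), "R" (3x3) and "t" (3): a world point X has camera coordinates R X + t; the wrist camera has in their place "hand_eye" (4x4, takes a point from camera to tool coordinates, whose origin is the TCP and whose axes are the tool frame's). Camera axes: x right, y down, z forward; pixel columns grow to the right and rows downward; lengths in m; the calibration is good to about 2 mm. The wrist camera is an equidistant fisheye: a pixel r from the principal point sees the ray r / f radians off the axis. A picture is of the moment at which its call begins: read the wrist's pose just before it. There is no depth.
- sign_off(): hands the job in, once; it reports no verdict.
The state is a dict: "clock": time; "qpos": joint angles; "joint_vel": joint speeds; "tau": joint torques, N m; "tool_pos": TCP position; "orientation": TCP orientation; "ft_force": force on the tool from outside, world axes, zero at the start; "torque": the same for the moment, N m; "grip_width": finger opening in m.
Only numpy, scipy, OpenCV 4.12 (cv2) and the standard library are available. Lean on these libraries where they do the work, as an engineer would, in place of code of your own. Each camera call takes 0.05 s, during which the arm holds its last target. There are 200 camera calls.

## Task

Push the vial rack along the bench, sideways into the docking corner, until it rests against the end stop; then push the clamp's upright paddle so that the clamp slides up against the rack and shifts it fully home, flush against both stops, with no gap at the clamp. Only push: do not lift or tip the rack or take out its vials, and leave everything else on the bench where it stands.

Things in the scene. Friction and masses are not known exactly. Their poses are not given: they have to be found in the camera images.
- dock: Aluminium docking corner fixed to the bench: two bars in an L, 25 high, 12 thick. Origin: its inner corner, at bench level; +x points roughly away from the robot, +y to the robot's left. The far stop's face is x = 0 (bar over y -90 to 12), the end stop's face is y = 0 (bar over x -112 to 12). The rack belongs at x < 0, y < 0 and comes in from the open -y side, between far stop and clamp.
- clamp (a joint): Travel in m of the sliding clamp along the dock's +x, 0 to 0.060. At 0 its front face is at dock x = -165; at 0.055 it meets a fully home rack. Starts open at 0 to 0.010; stays where it is left (3 N friction, no spring). Front plate: 60 wide centred on dock y = -42, 12 thick, 6 to 28 above the bench; the carriage behind it is 14 high and ends 52 behind the face.
- clamp_paddle (a point): Middle of the top edge of the clamp's upright steel paddle, 64 above the bench. The paddle is a plate 40 wide along dock y, 8 thick, its middle 28 behind the clamp's front face; push its back (-x side), free from 14 to 64 above the bench. Under it a fixed track 5 high, 30 wide lies at dock x -275 to -170.
- rack: Grey plastic vial rack, an open tray 110 (its x) x 84 (its y) x 36 high, walls and floor 3 thick, 4 x 3 square pockets, 0.35 to 0.7 kg with vials. Origin: centre of its underside. It starts loose on the dock's -y side, its x within 0.3 rad of the dock's x. Fully home its origin is at dock x = -55, y = -42, its +x end on the far stop and its +y long face on the end stop.
- vial0: Capped glass vial, 21 diameter, 48 tall, loose in the rack's pocket at rack x = -40, y = 27; it stands on the pocket floor, top 51 above the bench. Origin: centre of its underside.
- vial1: Capped glass vial, 21 diameter, 48 tall, loose in the rack's pocket at rack x = 13, y = 27; it stands on the pocket floor, top 51 above the bench. Origin: centre of its underside.
- vial2: Capped glass vial, 21 diameter, 48 tall, loose in the rack's pocket at rack x = -13, y = 0; it stands on the pocket floor, top 51 above the bench. Origin: centre of its underside.
- vial3: Capped glass vial, 21 diameter, 48 tall, loose in the rack's pocket at rack x = 40, y = -27; it stands on the pocket floor, top 51 above the bench. Origin: centre of its underside.
- amber_bottle: Brown glass bottle, 56 diameter, 110 tall, standing just beyond the far stop (sizes in mm); a bystander. Origin: centre of its underside.
- spare_vial: Single capped vial, 21 diameter, 48 tall, standing on the bench just beyond the end stop (sizes in mm); a bystander. Origin: centre of its underside.
- clear_bottle: Clear bottle, 72 diameter, 130 tall (sizes in mm); a bystander. Origin: centre of its underside.
- carousel: Round grey vial carousel, 110 diameter, 30 high with a central peg to 55 (sizes in mm); a bystander. Origin: centre of its underside.
- tip_box: Box with clear lid, 87 x 122 x 62 high (sizes in mm); a bystander. Origin: centre of its underside.
- wrench: Small steel wrench lying flat (sizes in mm); a bystander. Origin: centre of its underside.
Mind the look-alikes: they are no part of the job. Leave any pink or turquoise look-alike of the rack alone.

How it is judged:
By the outcome, as a careful person would: the job done as asked, in the order asked, and still so for the second after the job is handed in, with the robot touching nothing.
It also fails if it takes over 56 s, if anything falls off the work surface, if the arm or the gripper's body presses on something with over 40 N, if the wrist force passes 120 N, or if a joint passes its speed limit or range.

## Working session

There is one attempt and no reset: what is moved stays moved. The work goes in short steps, Python scripts to look and compute and a tool call to move; the robot and the scene stay as the last step left them, time stands still between calls to the robot, and variables do not carry over. Pictures are saved under pics/ and viewed, about 8 in all and at most 12, crops included, and the job is handed in when it is done.

Besides the shell and the picture viewer there is one more tool, called after "Emit:" by a JSON object that holds its "method" and its "body". carry_out: Moves the arm, as the interface text tells. Its arguments: {"type":"object","properties":{"deltas":{"type":"string"},"grip_force":{"type":"number"}},"required":["deltas"]}

```bash
mkdir -p pics; python3 - <<'E'
from station import *
import cv2,numpy as np
s=state();print(s)
for n in("scene","side"):
    d=snapshot(n);cv2.imwrite(f"pics/{n}0.png",d["img"]);np.savez(f"pics/{n}0.npz",**d)
    print(n,d["fx"],d["cx"],d["cy"],(-d["R"].T@d["t"]).round(3), d["R"].round(3).tolist())
E
```

```text
{'clock': 0.0, 'qpos': array([ 1.35106446,  0.32182718, -0.07008953,  1.45170874,  0.02259376,
        1.37083071, -0.05691317]), 'joint_vel': array([-0.00215276,  0.00118935,  0.00163743,  0.00106795, -0.000108  ,
        0.00035808,  0.0011719 ]), 'tau': array([-1.24254020e-03, -4.93584681e+01, -3.82586047e-01, -3.14335835e+01,
        1.30735076e-02,  1.13806129e-02, -4.07386423e-06]), 'tool_pos': array([ 0.15043425, -0.63177047,  0.23020391]), 'orientation': array([-0.08179834, -0.70216316, -0.08318431,  0.70239327]), 'ft_force': array([-0.20725511, -0.18308611,  0.31413177]), 'torque': array([0.00047326, 0.00571885, 0.00046588]), 'grip_width': 0.08520068990685449}
scene 482.7407168191361 274.86538826792173 210.0920409992924 [1.399 0.377 0.697] [[-0.47, 0.883, 0.009], [0.501, 0.275, -0.821], [-0.727, -0.381, -0.571]]
side 393.53216407082317 276.9754648166367 211.9100832056731 [-0.018  0.655  0.793] [[-0.767, -0.642, -0.001], [-0.398, 0.477, -0.784], [0.504, -0.601, -0.621]]
```

```bash
ls; python3 -c "
import cv2
for n in('scene','side'):
    i=cv2.imread(f'pics/{n}0.png');cv2.imwrite(f'pics/{n}0b.png',cv2.resize(i,(800,600),interpolation=cv2.INTER_CUBIC))"
```

```text
pics
```

View pics/scene0b.png

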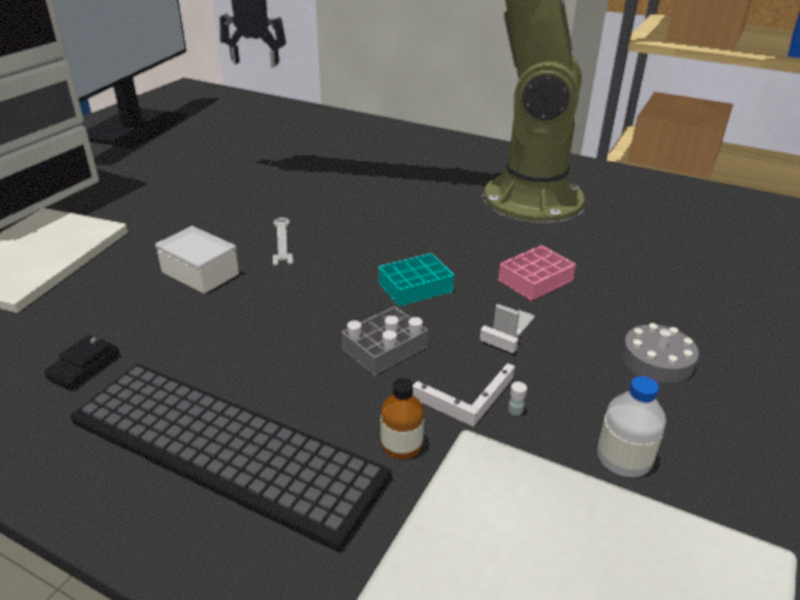

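View pics/side0b.png

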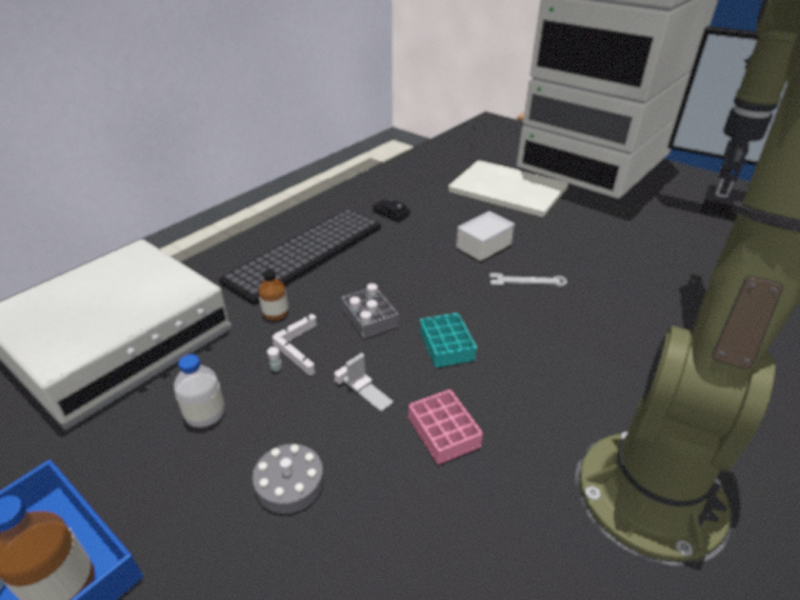

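Candidates for the rack, in scene-picture pixels (800x600): the grey tray with 4 white-capped vials at (385,338), the turquoise tray at (416,278) and the pink tray at (537,271). By the description it is the grey one. The dock L has its inner corner near (473,412), and the clamp is at (505,328). I'll check close crops next.

```bash
python3 -c "
import cv2
i=cv2.imread('pics/scene0.png')[190:305,230:380];cv2.imwrite('pics/c1.png',cv2.resize(i,None,fx=5,fy=5,interpolation=cv2.INTER_CUBIC))
i=cv2.imread('pics/side0.png')[185:295,180:340];cv2.imwrite('pics/c2.png',cv2.resize(i,None,fx=5,fy=5,interpolation=cv2.INTER_CUBIC))"
```

```text
(no output)
```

View pics/c1.png

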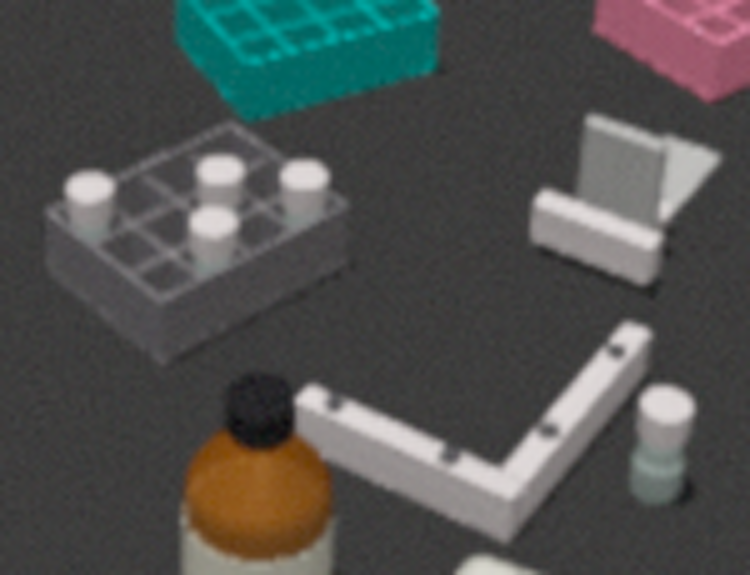

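View pics/c2.png

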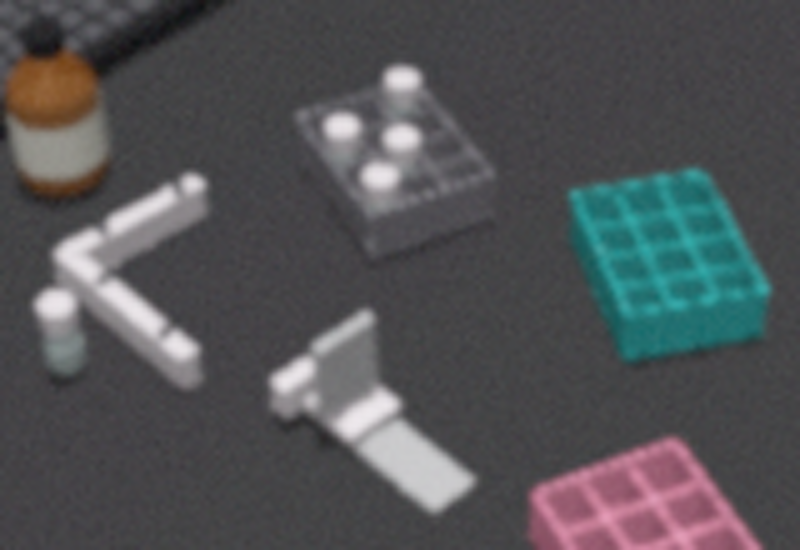

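Both crops confirm the grey rack, which holds 4 capped vials in the described pocket pattern. In c1 the dock's inner corner is at (504,478), the paddle top runs (590,115)-(663,140), and the rack corners are (230,124), (48,208), (163,300) and (347,204). Next I fit the poses.

```bash
cat > h.py <<'E'
import numpy as np
from scipy.optimize import least_squares
C={n:dict(np.load(f"pics/{n}0.npz")) for n in("scene","side")}
OFF={"scene":(230,190),"side":(180,185)}
def proj(n,X):
    d=C[n];p=d["R"]@X+d["t"];return np.array([d["fx"]*p[0]/p[2]+d["cx"],d["fy"]*p[1]/p[2]+d["cy"]])
def px(n,c): return (np.array(c)+.5)/5-.5+OFF[n]
def w(pose,l):  # pose x,y,yaw ; l in mm
    c,s=np.cos(pose[2]),np.sin(pose[2]);l=np.array(l)/1e3
    return np.array([pose[0]+c*l[0]-s*l[1],pose[1]+s*l[0]+c*l[1],l[2]])
def fit(obs,x0,loc=lambda p,l:w(p,l)):
    f=lambda p:np.concatenate([proj(n,loc(p,l))-px(n,c) for n,l,c in obs])
    r=least_squares(f,x0,loss="soft_l1",f_scale=1.);print(r.x.round(4));print(f(r.x).reshape(-1,2).round(1).tolist());return r.x
E
cat > fit.py <<'E'
from h import *
D=[("scene",(0,0,25),(504,478)),("scene",(0,-90,25),(318,384)),("scene",(12,-90,25),(298,402)),("scene",(-112,0,25),(627,322)),("scene",(-112,12,25),(652,335)),("scene",(12,12,25),(513,500)),
("side",(12,12,25),(55,250)),("side",(0,0,25),(103,263)),("side",(-112,0,25),(200,350)),("side",(-112,12,25),(178,362)),("side",(12,-90,25),(187,175)),("side",(0,-90,25),(207,183)),
("side",(-275,-57,5),(475,480)),("side",(-275,-27,5),(437,513))]
d=fit(D,[.7,-.1,0.])
R=[("scene",(-55,-42,36),(230,124)),("scene",(55,-42,36),(48,208)),("scene",(55,42,36),(163,300)),("scene",(-55,42,36),(347,204)),("scene",(55,42,0),(165,360)),
("side",(-55,42,36),(375,230)),("side",(55,42,36),(297,115)),("side",(-55,-42,36),(493,178)),("side",(-55,42,0),(375,255))]
r=fit(R,[.7,-.3,0.])
P=[("scene",(4,-62,64),(590,115)),("scene",(4,-22,64),(663,140)),("side",(-4,-62,64),(375,316)),("side",(-4,-22,64),(316,350))]
q=fit(P,[5.],lambda p,l:w(d,(l[0]-193+p[0],l[1],l[2])))
print("rack in dock",[*(np.array([[np.cos(d[2]),np.sin(d[2])],[-np.sin(d[2]),np.cos(d[2])]])@(r[:2]-d[:2])*1e3).round(1),r[2]-d[2]])
np.savez("poses.npz",d=d,r=r,q=q)
# rough bystanders
for n,X,c,z in [("turq",0,(416,278),36),("pink",0,(537,271),36),("amber",0,(403,390),110),("clear",0,(645,388),130),("car",0,(661,340),30),("tip",0,(197,240),62)]:
    g=C["scene"];u=np.array(c)*.7;ray=g["R"].T@np.array([(u[0]-g["cx"])/g["fx"],(u[1]-g["cy"])/g["fy"],1]);o=-g["R"].T@g["t"];print(n,(o+ray*(z/1e3-o[2])/ray[2]).round(3))
E
python3 fit.py
```

```text
[ 0.7179  0.1471 -0.1091]
[[-0.0, -1.8], [-0.7, -0.1], [0.2, -0.5], [0.5, -0.2], [0.6, -0.8], [0.6, -0.3], [-0.6, 0.1], [-4.4, -2.5], [-0.5, -0.4], [0.4, -0.7], [1.0, -0.3], [-0.6, -0.1], [0.1, -0.2], [-0.7, -0.7]]
[ 0.6357 -0.0365 -0.3793]
[[0.4, -1.1], [-0.4, 0.1], [0.1, 0.0], [1.0, -0.6], [-0.2, 0.7], [-0.6, -3.1], [-0.2, -0.2], [0.9, -1.3], [-0.1, 1.0]]
[3.8407]
[[-0.4, 0.9], [1.0, 1.8], [0.2, 0.0], [0.5, 0.6]]
rack in dock [np.float64(-61.7), np.float64(-191.5), np.float64(-0.27019112731322614)]
turq [ 0.479 -0.06   0.036]
pink [0.354 0.12  0.036]
amber [0.821 0.09  0.11 ]
clear [0.696 0.358 0.13 ]
car [0.445 0.353 0.03 ]
tip [ 0.594 -0.452  0.062]
```

```bash
cat > go.py <<'E'
import sys,numpy as np
from station import *
from scipy.spatial.transform import Rotation as Ro
P=np.load("poses.npz");d=P["d"]
def dock2w(x,y,z):
    c,s=np.cos(d[2]),np.sin(d[2]);return np.array([d[0]+(c*x-s*y)/1e3,d[1]+(s*x+c*y)/1e3,z/1e3])
def w2dock(p):
    c,s=np.cos(d[2]),np.sin(d[2]);a=np.array(p[:2])-d[:2];return np.array([c*a[0]+s*a[1],-s*a[0]+c*a[1],p[2]])*1e3
def Rt(yaw): # tool y along dock dir at yaw; x down
    a=yaw+d[2];y=np.array([np.cos(a),np.sin(a),0]);x=np.array([0,0,-1.]);return Ro.from_matrix(np.c_[x,y,np.cross(x,y)])
def report(x,y,z,yaw):
    s=state();q=s["orientation"];R=Ro.from_quat(np.r_[q[1:],q[0]])
    best=min((R.inv()*Rt(yaw+k*np.pi) for k in(0,1)),key=lambda r:r.magnitude())
    print("t",round(s["clock"],2),"tcp dock",w2dock(s["tool_pos"]).round(1),"F",s["ft_force"].round(1),"grip",round(s["grip_width"],4))
    print("shift",(R.inv().apply(dock2w(x,y,z)-s["tool_pos"])*1e3).round(0),"rot",best.as_rotvec().round(3))
    print("tool y in dock",(Ro.from_euler("z",-d[2])*R).apply([0,1,0]).round(3),"q7",s["qpos"].round(2))
if __name__=="__main__": report(*map(float,sys.argv[1:4]),float(sys.argv[4]) if len(sys.argv)>4 else 0)
E
python3 go.py -58 -280 150; python3 go.py -58 -280 150 1.5708|sed -n 2p
```

```text
t 0.1 tcp dock [-479.2 -836.2  230.3] F [-0.1 -0.   0.1] grip 0.0854
shift [  81. -382. -584.] rot [-1.228e+00 -1.000e-03  2.000e-03]
tool y in dock [ 0.336 -0.942 -0.002] q7 [ 1.35  0.32 -0.07  1.45  0.02  1.37 -0.06]
shift [  81. -382. -584.] rot [0.343 0.    0.002]
```

Emit:
{"method": "carry_out", "body": {"deltas": "20 -110 -168 -0.35 0 0 0;20 -110 -168 -0.35 0 0 0;20 -110 -168 -0.35 0 0 0;20 -110 -168 -0.35 0 0 0;20 -110 -168 -0.35 0 0 0"}}

```text
clock: 0.52
tool_pos: [0.2902, -0.4831, 0.2098]
orientation: [0.203, 0.677, 0.205, -0.677]
ft_force: [0.5, -0.1, 0.5]
grip_width: 0.0428
```

```bash
python3 go.py -58 -280 120
```

```text
t 0.52 tcp dock [-356.5 -673.   209.8] F [ 0.5 -0.1  0.5] grip 0.0428
shift [  91. -111. -481.] rot [-0.876 -0.002  0.002]
tool y in dock [ 0.64  -0.768 -0.003] q7 [ 1.19  0.16 -0.23  1.69  0.04  1.29 -0.03]
```

Emit:
{"method": "carry_out", "body": {"deltas": "30 -46 -200 -0.45 0 0 0;30 -46 -200 -0.45 0 0 0;30 -46 -200 -0.45 0 0 0;30 -46 -200 -0.45 0 0 0;30 -46 -200 -0.45 0 0 0"}}

```text
clock: 0.93
tool_pos: [0.4305, -0.3341, 0.1801]
orientation: [0.35, 0.614, 0.352, -0.614]
ft_force: [1.2, -0.1, -0.7]
grip_width: 0.0428
```

```bash
python3 go.py -58 -285 80
```

```text
t 0.93 tcp dock [-233.2 -509.7  180.1] F [ 1.2 -0.1 -0.7] grip 0.0428
shift [ 101.   68. -277.] rot [-0.423 -0.003  0.002]
tool y in dock [ 0.912 -0.41  -0.002] q7 [ 0.99  0.16 -0.42  1.77  0.06  1.23  0.03]
```

Emit:
{"method": "carry_out", "body": {"deltas": "65 46 -185 -0.423 0 0 0;65 46 -185 -0.423 0 0 0;65 46 -185 -0.423 0 0 0;65 46 -185 -0.423 0 0 0;65 46 -185 -0.423 0 0 0"}}

```text
clock: 1.35
tool_pos: [0.565, -0.1953, 0.1143]
orientation: [0.472, 0.526, 0.474, -0.525]
ft_force: [0.6, -0.4, 0.9]
grip_width: 0.0425
```

```bash
python3 go.py -58 -285 30
```

```text
t 1.35 tcp dock [-114.7 -357.   114.3] F [ 0.6 -0.4  0.9] grip 0.0425
shift [ 84.  57. -71.] rot [ 0.004 -0.004  0.001]
tool y in dock [ 1.     0.004 -0.001] q7 [ 0.75  0.35 -0.56  1.71  0.19  1.14  0.04]
```

Emit:
{"method": "carry_out", "body": {"deltas": "50 57 -71 0 0 0 0;102 57 -71 0 0 0 0;102 57 -71 0 0 0 0;102 57 -71 0 0 0 0;102 57 -71 0 0 0 0"}}

```text
clock: 1.77
tool_pos: [0.6268, -0.1257, 0.0073]
orientation: [-0.47, -0.524, -0.478, 0.525]
ft_force: [-1.0, -0.1, -1.0]
grip_width: 0.0429
```

```bash
python3 - <<'E'
import go,cv2
go.report(-58,-285,12,0)
from station import *
d=snapshot("scene");i=d["img"][150:305,210:380];cv2.imwrite("pics/a1.png",cv2.resize(i,None,fx=3.8,fy=3.8,interpolation=cv2.INTER_CUBIC))
E
```

```text
t 1.77 tcp dock [ -60.8 -281.1    7.3] F [-1.  -0.1 -1. ] grip 0.0429
shift [-5.  3.  4.] rot [ 0.008 -0.008  0.009]
tool y in dock [ 1.     0.008 -0.009] q7 [ 0.57  0.56 -0.53  1.67  0.31  1.01 -0.16]
```

View pics/a1.png

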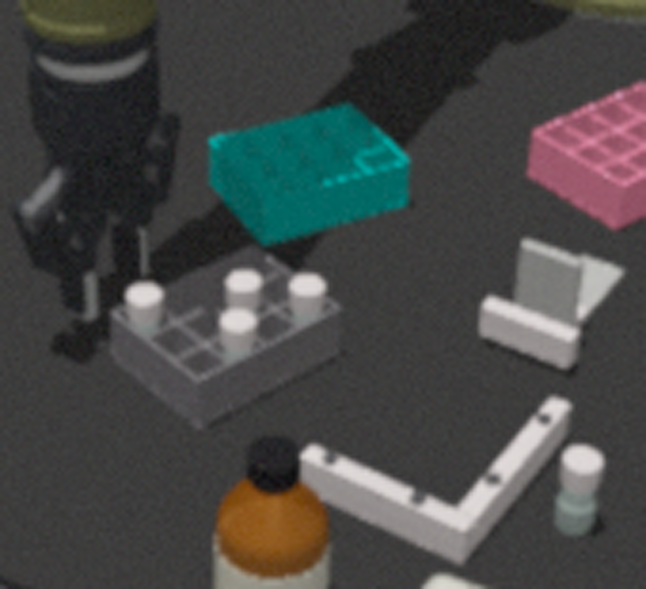

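The fingers (a1, around (80-145,290)) stand clear behind the rack's -y face at (110,320). Now I push slowly.

Emit:
{"method": "carry_out", "body": {"deltas": "-5 3 -6 0.008 0 0 0;-5 3 -14 0.008 0 0 0;-5 3 -22 0.008 0 0 0;-5 3 -30 0.008 0 0 0;-5 3 -38 0.008 0 0 0"}}

```text
clock: 2.23
tool_pos: [0.6354, -0.0917, 0.0167]
orientation: [0.47, 0.527, 0.473, -0.527]
ft_force: [0.8, -3.6, 0.5]
grip_width: 0.0429
```

Emit:
{"method": "carry_out", "body": {"deltas": "0 0 -8 0 0 0 0;0 0 -16 0 0 0 0;0 0 -24 0 0 0 0;0 0 -32 0 0 0 0;0 0 -40 0 0 0 0"}}

```text
clock: 2.65
tool_pos: [0.6398, -0.0523, 0.0171]
orientation: [-0.47, -0.527, -0.473, 0.528]
ft_force: [-0.7, -5.4, 3.6]
grip_width: 0.0429
```

```bash
python3 - <<'E'
import go,cv2
go.report(-58,-165,12,0)
from station import *
d=snapshot("scene");i=d["img"][150:305,210:380];cv2.imwrite("pics/a2.png",cv2.resize(i,None,fx=3.8,fy=3.8,interpolation=cv2.INTER_CUBIC))
E
```

```text
t 2.65 tcp dock [ -55.9 -206.7   17.1] F [-0.7 -5.4  3.6] grip 0.0429
shift [  5.  -2. -42.] rot [-0.003 -0.002  0.004]
tool y in dock [ 1.    -0.003 -0.004] q7 [ 0.47  0.55 -0.55  1.66  0.32  1.02 -0.3 ]
```

View pics/a2.png

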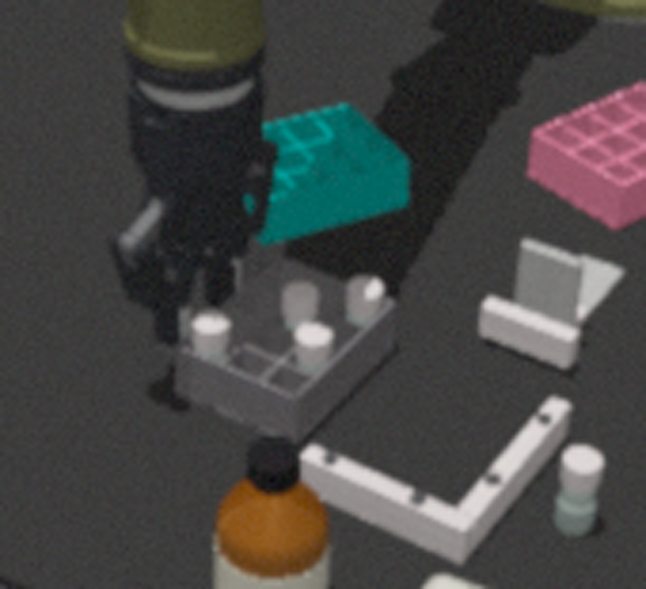

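The rack is now about parallel to the dock, with top corners (180,350), (295,398) and (395,300). I'll check its lateral clearance to the far stop end.

```bash
python3 - <<'E'
from h import *
import go
g=C["scene"];o=-g["R"].T@g["t"]
for c,z in[((180,350),36),((295,400),36),((395,300),36),((297,437),0),((318,447),25),((570,400),25),((458,523),25)]:
    u=(np.array(c)+.5)/3.8-.5+[210,150];ray=g["R"].T@np.array([(u[0]-g["cx"])/g["fx"],(u[1]-g["cy"])/g["fy"],1]);print(c,go.w2dock(o+ray*(z/1e3-o[2])/ray[2]).round(1))
E
```

```text
(180, 350) [ -12.8 -190.8   36. ]
(295, 400) [ -13.4 -112.1   36. ]
(395, 300) [-125.1 -113.5   36. ]
(297, 437) [ -22.9 -115.9    0. ]
(318, 447) [  1.6 -87.   25. ]
(570, 400) [-113.7    8.9   25. ]
(458, 523) [ 9.9  5.  25. ]
```

Emit:
{"method": "carry_out", "body": {"deltas": "2 -4 -8 0 0 0 0;3 -8 -16 0 0 0 0;3 -10 -24 0 0 0 0;3 -10 -32 0 0 0 0;3 -10 -40 0 0 0 0"}}

```text
clock: 3.12
tool_pos: [0.6336, -0.0074, 0.0138]
orientation: [-0.47, -0.526, -0.474, 0.527]
ft_force: [-0.7, -2.3, 0.6]
grip_width: 0.0427
```

Emit:
{"method": "carry_out", "body": {"deltas": "0 0 -8 0 0 0 0;0 0 -16 0 0 0 0;0 0 -24 0 0 0 0;0 0 -32 0 0 0 0;0 0 -40 0 0 0 0"}}

```text
clock: 3.53
tool_pos: [0.6378, 0.0334, 0.0138]
orientation: [-0.469, -0.526, -0.475, 0.527]
ft_force: [-0.6, -3.0, -0.2]
grip_width: 0.0427
```

```bash
python3 go.py -68 -95 12
```

```text
t 3.53 tcp dock [ -67.2 -121.8   13.8] F [-0.6 -3.  -0.2] grip 0.0427
shift [  2.  -1. -27.] rot [-0.    -0.005  0.006]
tool y in dock [ 1.    -0.    -0.006] q7 [ 0.35  0.55 -0.57  1.67  0.33  1.02 -0.43]
```

Emit:
{"method": "carry_out", "body": {"deltas": "0 0 -5 0 0 0 0;0 0 -10 0 0 0 0;0 0 -15 0 0 0 0;0 0 -19 0 0 0 0;0 0 -22 0 0 0 0"}}

```text
clock: 3.95
tool_pos: [0.6402, 0.0559, 0.0138]
orientation: [-0.469, -0.526, -0.475, 0.527]
ft_force: [-0.8, -3.1, 1.8]
grip_width: 0.0426
```

Emit:
{"method": "carry_out", "body": {"deltas": "0 0 -2 0 0 0 0;0 0 -4 0 0 0 0;0 0 -5 0 0 0 0;0 0 -6 0 0 0 0;0 0 -6 0 0 0 0"}}

```text
clock: 4.37
tool_pos: [0.6405, 0.0594, 0.0138]
orientation: [-0.47, -0.526, -0.474, 0.528]
ft_force: [-2.4, -6.7, 2.5]
grip_width: 0.0425
```

```bash
python3 - <<'E'
import go,cv2
go.report(-58,-95,12,0)
from station import *
d=snapshot("scene");i=d["img"][190:305,230:380];cv2.imwrite("pics/a3.png",cv2.resize(i,None,fx=5,fy=5,interpolation=cv2.INTER_CUBIC))
E
```

```text
t 4.37 tcp dock [-67.3 -95.7  13.8] F [-2.4 -6.7  2.5] grip 0.0425
shift [ 2.  9. -1.] rot [-0.001 -0.001  0.007]
tool y in dock [ 1.    -0.001 -0.007] q7 [ 0.31  0.56 -0.57  1.66  0.34  1.03 -0.48]
```

View pics/a3.png

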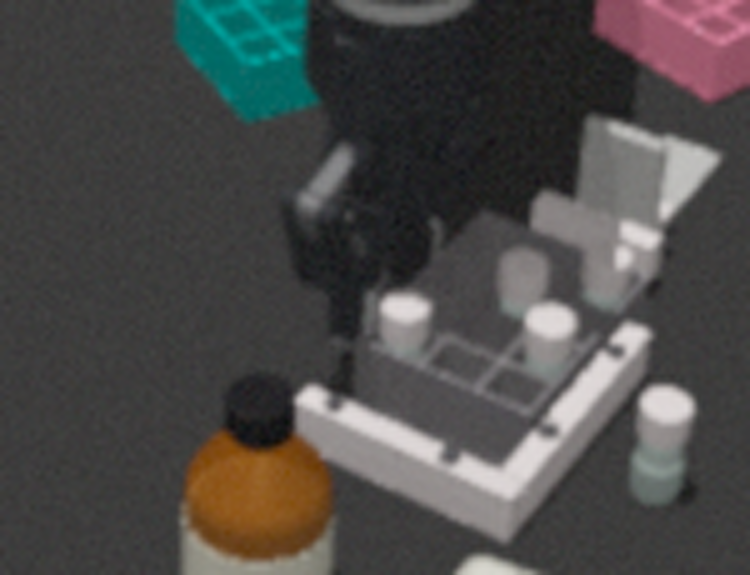

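Emit:
{"method": "carry_out", "body": {"deltas": "0 0 -3 0 0 0 0;0 0 -5 0 0 0 0;0 0 -5 0 0 0 0;0 0 -5 0 0 0 0;0 0 -5 0 0 0 0"}}

```text
clock: 4.83
tool_pos: [0.6405, 0.0593, 0.0138]
orientation: [-0.47, -0.524, -0.472, 0.531]
ft_force: [-3.4, -10.6, 5.0]
grip_width: 0.0426
```

```bash
python3 go.py -68 -120 12
```

```text
t 4.83 tcp dock [-67.4 -95.8  13.8] F [ -3.4 -10.6   5. ] grip 0.0426
shift [ 2. -1. 24.] rot [-0.004  0.005  0.009]
tool y in dock [ 1.    -0.004 -0.009] q7 [ 0.3   0.56 -0.56  1.66  0.34  1.03 -0.49]
```

The rack rests against the end stop: force rose to about 11 N with no further motion. I back off, lift and go behind the paddle.

Emit:
{"method": "carry_out", "body": {"deltas": "0 0 12 0 0 0 0;0 0 28 0 0 0 0;-20 0 32 0 0 0 0;-60 0 32 0 0 0 -0.5;-100 0 32 0 0 0 -1"}}

```text
clock: 5.25
tool_pos: [0.6363, 0.028, 0.1132]
orientation: [-0.468, -0.524, -0.473, 0.531]
ft_force: [0.7, 0.6, 1.5]
grip_width: 0.019
```

```bash
python3 go.py -234 -42 115
```

```text
t 5.25 tcp dock [ -68.2 -127.3  113.2] F [0.7 0.6 1.5] grip 0.019
shift [   0. -166.  -85.] rot [-0.004  0.003  0.012]
tool y in dock [ 1.    -0.004 -0.012] q7 [ 0.38  0.45 -0.6   1.6   0.27  1.19 -0.39]
```

Emit:
{"method": "carry_out", "body": {"deltas": "-2 -166 -85 0 0 0.01 -1;-2 -166 -85 0 0 0.01 -1;-2 -166 -85 0 0 0.01 -1;-2 -166 -85 0 0 0.01 -1;-2 -166 -85 0 0 0.01 -1"}}

```text
clock: 5.67
tool_pos: [0.4765, 0.1355, 0.1167]
orientation: [-0.471, -0.525, -0.473, 0.528]
ft_force: [0.8, 0.4, 0.1]
grip_width: 0.0
```

```bash
python3 go.py -234 -42 28
```

```text
t 5.67 tcp dock [-238.7  -37.9  116.7] F [0.8 0.4 0.1] grip 0.0
shift [89.  5.  4.] rot [0.    0.002 0.004]
tool y in dock [ 1.     0.    -0.004] q7 [ 0.36  0.14 -0.73  1.94  0.11  1.1  -0.52]
```

Emit:
{"method": "carry_out", "body": {"deltas": "35 2 4 0 0 0 -1;70 2 4 0 0 0 -1;86 2 4 0 0 0 -1;86 2 4 0 0 0 -1;86 2 4 0 0 0 -1"}}

```text
clock: 6.08
tool_pos: [0.4771, 0.132, 0.0304]
orientation: [-0.471, -0.525, -0.474, 0.528]
ft_force: [0.1, -0.6, 1.0]
grip_width: -0.0002
```

```bash
python3 - <<'E'
import go,cv2
go.report(-157,-42,30,0)
from station import *
d=snapshot("side");i=d["img"][130:310,180:350];cv2.imwrite("pics/a4.png",cv2.resize(i,None,fx=3.3,fy=3.3,interpolation=cv2.INTER_CUBIC))
E
```

```text
t 6.08 tcp dock [-237.7  -41.3   30.4] F [ 0.1 -0.6  1. ] grip -0.0002
shift [-0. 81.  1.] rot [0.001 0.    0.006]
tool y in dock [ 1.     0.001 -0.006] q7 [ 0.31  0.27 -0.7   2.02  0.21  0.93 -0.6 ]
```

View pics/a4.png

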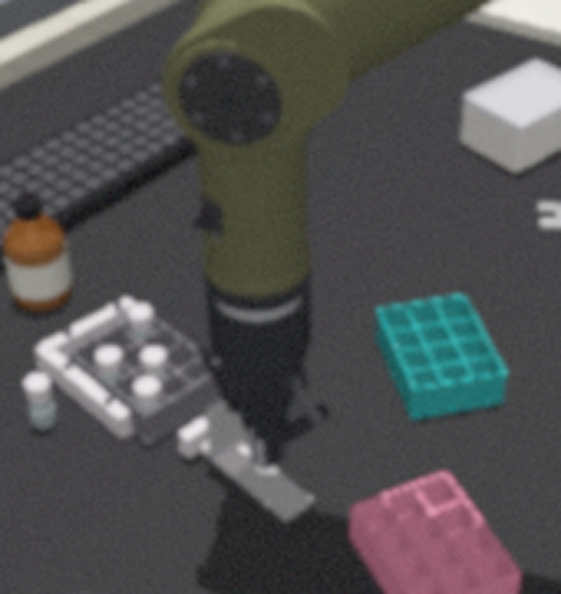

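a4 shows the rack against the end stop around (125,370) with all 4 vials in, and the fingers at (265,445) behind the paddle at (230,420). Now I push the paddle.

Emit:
{"method": "carry_out", "body": {"deltas": "0 8 1 0 0 0 -1;0 16 1 0 0 0 -1;0 22 1 0 0 0 -1;0 28 1 0 0 0 -1;0 34 1 0 0 0 -1"}}

```text
clock: 6.55
tool_pos: [0.5123, 0.1274, 0.0318]
orientation: [-0.471, -0.525, -0.473, 0.528]
ft_force: [-3.6, 0.8, 2.9]
grip_width: -0.0002
```

Emit:
{"method": "carry_out", "body": {"deltas": "0 5 0 0 0 0 -1;0 10 0 0 0 0 -1;0 15 0 0 0 0 -1;0 18 0 0 0 0 -1;0 20 0 0 0 0 -1"}}

```text
clock: 6.97
tool_pos: [0.5324, 0.1253, 0.0315]
orientation: [-0.471, -0.525, -0.473, 0.528]
ft_force: [-3.3, 0.3, 1.7]
grip_width: -0.0
```

```bash
python3 go.py -157 -42 30
```

```text
t 6.97 tcp dock [-182.   -41.9   31.5] F [-3.3  0.3  1.7] grip -0.0
shift [ 1. 25.  0.] rot [0.    0.    0.005]
tool y in dock [ 1.     0.    -0.005] q7 [ 0.29  0.37 -0.66  1.89  0.27  0.97 -0.6 ]
```

Emit:
{"method": "carry_out", "body": {"deltas": "0 4 0 0 0 0 -1;0 8 0 0 0 0 -1;0 12 0 0 0 0 -1;0 15 0 0 0 0 -1;0 17 0 0 0 0 -1"}}

```text
clock: 7.38
tool_pos: [0.5481, 0.1236, 0.0313]
orientation: [-0.47, -0.524, -0.474, 0.528]
ft_force: [-7.5, 0.7, 5.4]
grip_width: -0.0004
```

Emit:
{"method": "carry_out", "body": {"deltas": "0 3 0 0 0 0 -1;0 6 0 0 0 0 -1;0 8 0 0 0 0 -1;0 10 0 0 0 0 -1;0 11 0 0 0 0 -1"}}

```text
clock: 7.8
tool_pos: [0.5577, 0.1225, 0.031]
orientation: [-0.47, -0.523, -0.475, 0.529]
ft_force: [-10.0, -0.2, 7.2]
grip_width: 0.0
```

```bash
python3 go.py -157 -42 30
```

```text
t 7.8 tcp dock [-156.5  -41.9   31. ] F [-10.   -0.2   7.2] grip 0.0
shift [ 1. -0.  0.] rot [0.001 0.002 0.011]
tool y in dock [ 1.     0.001 -0.011] q7 [ 0.28  0.42 -0.64  1.83  0.29  1.   -0.59]
```

Emit:
{"method": "carry_out", "body": {"deltas": "0 2 0 0 0 0 -1;0 4 0 0 0 0 -1;0 5 0 0 0 0 -1;0 5 0 0 0 0 -1;0 5 0 0 0 0 -1"}}

```text
clock: 8.22
tool_pos: [0.5575, 0.1226, 0.0306]
orientation: [-0.468, -0.52, -0.477, 0.532]
ft_force: [-16.0, -0.6, 13.2]
grip_width: 0.0002
```

Emit:
{"method": "carry_out", "body": {"deltas": "0 2 0 0 0 0 -1;0 4 0 0 0 0 -1;0 5 0 0 0 0 -1;0 6 0 0 0 0 -1;0 6 0 0 0 0 -1"}}

```text
clock: 8.63
tool_pos: [0.5571, 0.1226, 0.0302]
orientation: [-0.466, -0.515, -0.48, 0.536]
ft_force: [-19.9, -1.4, 17.0]
grip_width: 0.0
```

```bash
python3 - <<'E'
import go,cv2
go.report(-200,-42,30,0)
from station import *
d=snapshot("scene");i=d["img"][190:305,230:380];cv2.imwrite("pics/a5.png",cv2.resize(i,None,fx=5,fy=5,interpolation=cv2.INTER_CUBIC))
E
```

```text
t 8.63 tcp dock [-157.1  -41.9   30.2] F [-19.9  -1.4  17. ] grip 0.0
shift [  2. -43.  -0.] rot [0.004 0.009 0.034]
tool y in dock [ 0.999  0.004 -0.034] q7 [ 0.27  0.44 -0.64  1.81  0.3   1.03 -0.59]
```

View pics/a5.png

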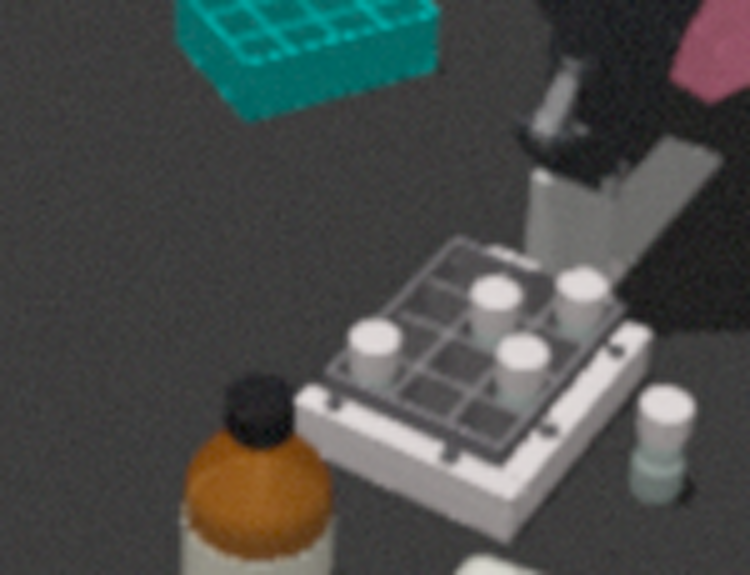

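Both stops look met in a5, with rack top corners (462,237), (328,370), (505,463) and (622,300). I retreat and check numerically.

Emit:
{"method": "carry_out", "body": {"deltas": "0 -15 0 0 0 0.03 -1;0 -35 0 0 0 0.03 -1;-15 -45 0 0 0 0.03 -1;-50 -45 0 0 0 0.03 -1;-90 -45 0 0 0 0.03 -1"}}

```text
clock: 9.1
tool_pos: [0.5138, 0.1273, 0.1208]
orientation: [-0.474, -0.521, -0.473, 0.529]
ft_force: [1.0, 0.4, 0.7]
grip_width: -0.0001
```

Emit:
{"method": "carry_out", "body": {"deltas": "-50 -20 120 0 0 0 -1;-50 -20 120 0 0 0 -1;-50 -20 120 0 0 0 -1;-50 -20 120 0 0 0 -1;-50 -20 120 0 0 0 -1"}}

```text
clock: 9.52
tool_pos: [0.4831, 0.0065, 0.1737]
orientation: [-0.474, -0.523, -0.469, 0.531]
ft_force: [0.1, 0.7, -0.2]
grip_width: -0.0001
```

```bash
python3 - <<'E'
import go,cv2
from h import *
go.report(-200,-42,30,0)
from station import *
for n,m,(x,y) in(("scene","f1",(230,190)),("side","f2",(180,185))):
    i=snapshot(n)["img"][y:y+115,x:x+150];i=cv2.resize(i,None,fx=5,fy=5,interpolation=cv2.INTER_CUBIC)
    cv2.imwrite(f"pics/{m}.png",i)
    for l in[(-110,-84,36),(0,-84,36),(0,0,36),(-110,0,36),(-110,-72,28),(-110,-12,28),(0,-90,25),(-112,0,25)]:
        print(n,l,((proj(n,go.dock2w(*l))-OFF[n]+.5)*5-.5).round(0))
E
```

```text
t 9.52 tcp dock [-218.1 -165.4  173.7] F [ 0.1  0.7 -0.2] grip -0.0001
shift [ 142.   18. -125.] rot [-0.002  0.012  0.002]
tool y in dock [ 1.    -0.002 -0.002] q7 [ 0.55  0.04 -0.63  1.91  0.03  1.21 -0.21]
scene (-110, -84, 36) [460. 235.]
scene (0, -84, 36) [328. 369.]
scene (0, 0, 36) [506. 449.]
scene (-110, 0, 36) [630. 304.]
scene (-110, -72, 28) [482. 258.]
scene (-110, -12, 28) [603. 308.]
scene (0, -90, 25) [315. 383.]
scene (-112, 0, 25) [630. 321.]
side (-110, -84, 36) [311. 261.]
side (0, -84, 36) [194. 173.]
side (0, 0, 36) [ 79. 237.]
side (-110, 0, 36) [194. 332.]
side (-110, -72, 28) [296. 281.]
side (-110, -12, 28) [212. 332.]
side (0, -90, 25) [204. 183.]
side (-112, 0, 25) [198. 348.]
```

View pics/f1.png

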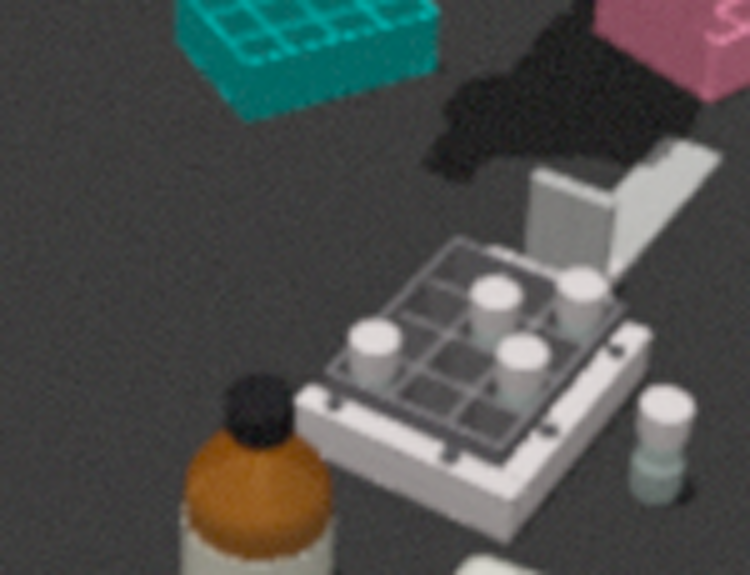

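View pics/f2.png

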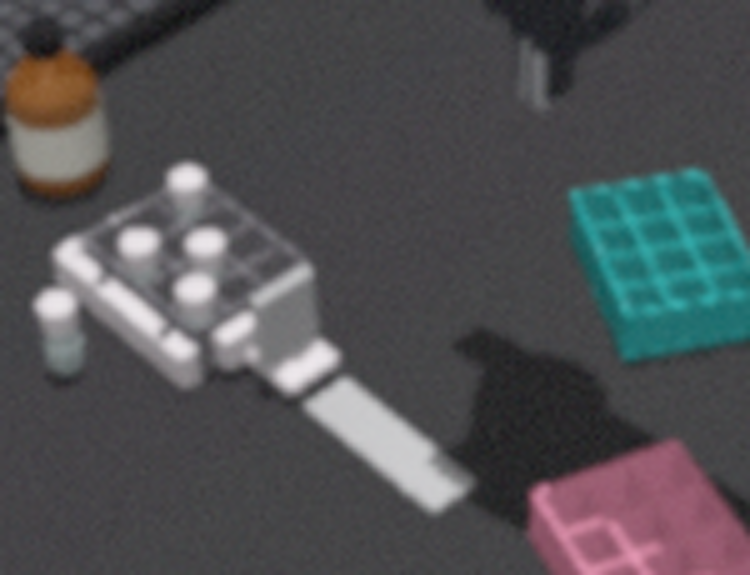

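Corners agree with the home prediction to within 1-2 mm, though the +y edge is the least certain. I'll check it with averaged intensity profiles.

```bash
python3 - <<'E'
import go,cv2
from h import *
from station import *
for n in("scene","side"):
    g=cv2.cvtColor(snapshot(n)["img"],cv2.COLOR_BGR2GRAY).astype(np.float32)
    def prof(pts): 
        u=np.array([proj(n,go.dock2w(*p)) for p in pts],np.float32);return cv2.remap(g,u[:,:1].copy(),u[:,1:].copy(),cv2.INTER_LINEAR).mean()
    print(n,"+y edge z36",[(y,int(prof([(x,y,36) for x in range(-70,-15,3)]))) for y in range(-14,9)])
    print(n,"-y edge z36",[(y,int(prof([(x,y,36) for x in range(-95,-65,3)]))) for y in range(-94,-72)])
    print(n,"+x edge z36",[(x,int(prof([(x,y,36) for y in range(-55,-8,3)]))) for x in range(-14,10)])
    print(n,"endstop z25",[(y,int(prof([(x,y,25) for x in range(-70,-15,3)]))) for y in range(-10,18)])
E
```

```text
scene +y edge z36 [(-14, 137), (-13, 131), (-12, 124), (-11, 118), (-10, 113), (-9, 109), (-8, 106), (-7, 103), (-6, 103), (-5, 106), (-4, 109), (-3, 110), (-2, 105), (-1, 96), (0, 86), (1, 83), (2, 95), (3, 120), (4, 150), (5, 174), (6, 189), (7, 196), (8, 198)]
scene -y edge z36 [(-94, 60), (-93, 60), (-92, 61), (-91, 61), (-90, 61), (-89, 62), (-88, 66), (-87, 73), (-86, 82), (-85, 91), (-84, 96), (-83, 96), (-82, 91), (-81, 85), (-80, 79), (-79, 76), (-78, 75), (-77, 76), (-76, 77), (-75, 79), (-74, 79), (-73, 81)]
scene +x edge z36 [(-14, 83), (-13, 82), (-12, 82), (-11, 82), (-10, 82), (-9, 82), (-8, 82), (-7, 82), (-6, 83), (-5, 84), (-4, 88), (-3, 93), (-2, 100), (-1, 105), (0, 107), (1, 106), (2, 101), (3, 93), (4, 86), (5, 82), (6, 80), (7, 82), (8, 87), (9, 96)]
scene endstop z25 [(-10, 106), (-9, 109), (-8, 110), (-7, 105), (-6, 95), (-5, 85), (-4, 84), (-3, 95), (-2, 120), (-1, 149), (0, 172), (1, 187), (2, 194), (3, 196), (4, 197), (5, 198), (6, 200), (7, 203), (8, 205), (9, 201), (10, 190), (11, 173), (12, 153), (13, 137), (14, 128), (15, 125), (16, 124), (17, 122)]
si
[... 405 characters left out ...]
-83, 99), (-82, 101), (-81, 101), (-80, 99), (-79, 96), (-78, 92), (-77, 89), (-76, 86), (-75, 84), (-74, 83), (-73, 82)]
side +x edge z36 [(-14, 101), (-13, 96), (-12, 92), (-11, 90), (-10, 89), (-9, 91), (-8, 93), (-7, 97), (-6, 102), (-5, 106), (-4, 109), (-3, 111), (-2, 111), (-1, 110), (0, 108), (1, 103), (2, 98), (3, 92), (4, 87), (5, 81), (6, 77), (7, 73), (8, 71), (9, 69)]
side endstop z25 [(-10, 112), (-9, 113), (-8, 113), (-7, 112), (-6, 110), (-5, 108), (-4, 109), (-3, 113), (-2, 123), (-1, 138), (0, 154), (1, 170), (2, 183), (3, 195), (4, 203), (5, 208), (6, 213), (7, 215), (8, 216), (9, 215), (10, 213), (11, 208), (12, 200), (13, 191), (14, 180), (15, 169), (16, 159), (17, 150)]
```

```bash
python3 -c "
from station import *
print(sign_off())"
```

```text
the job is handed in; nothing more can be done
None
```

The rack is in the docking corner, fully home against both stops with the clamp closed up against it, and the job is handed in. I signed off just after 9.5 s on the robot clock.

- **End stop:** I pushed the rack's -y side with the half-open fingers. It squared up to the dock and slid in until the push force rose to about 11 N with no further motion.
- **Clamp:** I pushed the paddle with shut fingers. The clamp met the rack and moved it against the far stop, where it held at about 20 N with no further motion. I then retreated clear, and the wrist read under 1 N.

**Last checks:**
- **Position:** in both cameras the rack's edges sat at the home position. Relative to the end stop itself, any gap came out at no more than about 0.4 mm, which is within measuring noise.
- **Disagreement:** my first reading of the +y edge by eye was 2–3 mm off. The intensity profiles put it down to about 1.3 mm of error in my dock fit plus reading error.
- **Clamp gap:** I judged "no gap at the clamp" from the force and the pictures, not from a separate measurement.
- **Other objects:** all four vials were upright in their pockets. The amber bottle, the spare vial and the turquoise and pink racks were unmoved in the final pictures. I did not re-check the clear bottle, carousel, tip box and wrench; the arm never worked close to them.

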